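# Draw the inspection loupe out to the set clip and hold it there

### The arm

A 6-joint arm with a two-finger parallel gripper is mounted at the origin on a cart in front of the work surface, level with it; the furniture and walls round the work are solid. World frame = base frame: x ahead of the robot, y to its left, z up, the work surface at z = 0. Lengths are in m, angles in rad, forces in N, time in s.
With the tool pointing down it reaches from about 0.3 to 0.775 m from the base axis. Payload 14.6 kg.
Tool frame: the origin (TCP) lies on the mounting face of the last link; the fingertips stand 199 mm ahead of it and the grasp point (between the pads) lies env.grip_point_offset ahead of it (env.grip_point_offset is the distance from the TCP to the grasp point, in m); z points along the fingers, y is the line along which they close (so a half turn about z gives the same grasp; the last joint's range is limited). The gripper opens to 94 mm and grips with 3 to 60 N. Pads are 16 mm wide; open, the fingers measure 119 mm over their backs; the gripper's body (75 mm by 177 mm) begins 78 mm behind the grasp point.
Start: joints at [-1.408, 0.3, 1.521, -0, 1.321, -0.067], TCP at [0.125, -0.536, 0.405] pointing down, gripper open.
Joint ranges: [-3.03, 3.03], [-0.79, 2.21], [0.23, 2.52], [-1.04, 4.18], [0, 3.07], [-2.55, 2.55]. Speed limits (rad/s): [2.22, 2.22, 2.57, 3.14, 3.14, 3.14].

### API

Orientations are given as a unit quaternion [x, y, z, w].
In Python, from station import env, eoat, state, optics, finder gives the robot as it stands. The module is installed in compiled form; this text tells all that it offers. Calls block until the motion is done:
- env.reach(position, orientation): joint-space move of the TCP to a pose.
- env.movel(position, vel=0.15, rot=None): straight line of the TCP; rot=None keeps the orientation; vel is the mean speed in m/s.
- env.move_joints(angles): joint-space move.
- eoat.move_gripper(opening, strength=None): finger opening in m; strength is the grip in N (None keeps the last); returns when the fingers have stopped.
- env.sleep(seconds).
- env.solve_ik(position, orientation): joint angles nearest the present ones, or None.
- state(): the state.
- optics.grab_frame(name): name is "scene" or "top"; returns the picture (420x560x3 uint8, red, green, blue); there is no depth.
- optics.camera_params(name): a dict with "fx", "fy", "cx", "cy" (pixels), "T" (4x4, takes a point from camera to world coordinates). Camera axes: x right, y down, z forward; pixel columns grow to the right and rows downward; lengths in m; the calibration is good to about 2 mm. A picture is of the moment at which its call begins. camera_params takes no time and is no camera call.
A pose or a line that the arm cannot do raises env.Unreachable and nothing moves.
- env.job_done(): hands the job in; it is judged then, once.
Trained networks look in the newest picture that a camera, given by its name, has taken for a name from the list of things; names that differ only in an ending like _2 or _b are one class to them, and where a whole thing is asked for, a point or a joint stands for the part that bears it (a point fixed in the world has none). Each returns a list of dicts, best first, with "score" (0 to 1); they miss things now and then, are a little off and sometimes report something else, mostly with a low value. They report only what shows in the picture. A call takes as long as a camera call.
- finder.cut_out(camera, label): "region" (420x560 bool, what is visible of it) and "centre" ([row, column] in pixels, amid what is visible of it).
The state is a dict: "time": time; "joint_positions": joint angles; "qd": joint speeds; "tau": joint torques, N m; "position": TCP position; "orientation": TCP orientation; "wrist_force": force on the tool from outside, world axes, zero at the start; "ft_torque": the same for the moment, N m; "grip_width": finger opening in m; "gripper_force": force on a finger pad.
Only numpy, scipy, OpenCV 4.12 (cv2) and the standard library are available. Lean on these libraries where they do the work, as an engineer would, in place of code of your own. Each camera call takes 0.05 s, during which the arm holds its last target. There are 200 camera calls.

### The job

Push the red lock button on top of the tower of the loupe stand all the way down to release the telescoping arm. Then take the arm by its upright yellow grip and draw it out until the red index beside the lens lines up with the orange clip on the ruler, and finish while still holding the grip there, because a spring pulls the arm back in. Leave the clip where it is set, and do not disturb the vial, the dish and the stopper standing around.

Things in the scene. Friction and masses are not known exactly. Their poses are not given: they have to be found in the camera images.
- loupe_stand: loupe stand fixed to the desk: white foot 360x105x12 mm, grey tower, tube, white ruler, banded plate. Origin on the desk; x = direction in which the arm extends, y towards the ruler, z up. In mm: foot x -168..192, y -43..63; tower 46x46 at x -110, y 0, 98 high; arm axis y 0, height 70; ruler x 30..180, y 38..54, top 70. Tube top 84, clip top 75
- lock_button_top (a point): centre of the top of the red round lock button, 28 mm across, standing 16 mm proud of the tower (114 mm above the desk) before it is pressed
- lock_button (a joint): travel of the lock button (m), pressed straight down: 0 = up, arm locked; 0.009 = fully down (end stop); the arm is free beyond 0.006. It takes about 3 N to push and stays down by itself
- grip_centre (a point): centre of the graspable part of the yellow upright grip on the arm's end carriage: a post 18x18 mm (sides along the stand's x and y), 43 mm tall, top at 125 mm above the desk; this point is 108 mm above the desk (17 mm below the top). The lens ring (55 mm across) lies in front of it, its centre 40 mm further along the stand's +x
- loupe_slide (a joint): extension of the telescoping arm (m) along the stand's +x: 0 = fully in, 0.115 = fully out. A spring pulls it in with about 1.6 N at 0, 4 N at 0.115. The grip and the index move with it
- index_tip (a point): tip of the red index line beside the lens, 40 mm from the grip's centre in the stand's +x and 37 mm in +y, 70 mm above the desk; moves with the arm
- set_clip (a joint): place of the orange clip on the ruler (m): the index is in line with the clip's black line when the arm's extension equals this value. The clip is stiff (4 N) and must not be shifted
- clip_mark (a point): inner end of the black centre line of the orange clip (10 mm wide along the ruler), at the height of the index tip, when in line the index tip and this point nearly touch
- vial: bystander: glass vial with red cap, 22 mm across, 58 mm tall, origin at the centre of its underside
- dish: bystander: petri dish with pink content, 65 mm across, 15 mm high, origin at the centre of its underside
- stopper: bystander: brown rubber stopper, 27 mm across, 24 mm high, origin at the centre of its underside

How it is judged:
On the way, in this order (a step that is already met when the one before it is completed fails the run):
1. the lock button is pushed down while the arm is still in (value of joint lock_button above 0.007 m and value of joint loupe_slide below 0.006 m), for 0.1 s.
2. the arm is drawn out to the clip by its grip and held there (x of index_tip in the frame of clip_mark between -0.005 and 0.005 m and contact force between the fingers and loupe_slide above 1 N), for 0.5 s.
At the end, for the whole second after the job is handed in: the red index is in line with the clip's black line within 5 mm, the arm is still (under 10 mm/s), the fingers still hold the arm (over 1 N), and the lock button is down (all of step 2 and velocity of joint loupe_slide between -0.01 and 0.01 m/s and value of joint lock_button above 0.006 m); the arm keeps its last pose, push and grip.
It fails at once if the clip is shifted by more than 4 mm (distance of clip_mark from where it was at the start of the episode above 0.004 m).
It fails at once if a bystander is moved by more than 20 mm or knocked over (distance of any of vial, dish, stopper from where it was at the start of the episode above 0.02 m or angle between any of vial, stopper's own z axis and vertical above 0.5 rad).
It also fails if it takes over 42 s, if anything falls off the work surface, if the arm or the gripper's body presses on something with over 40 N, if the wrist force passes 120 N, or if a joint passes its speed limit or range.

## Working session

There is one attempt and no reset: what is moved stays moved. The work goes in short steps, each a Python script; the robot and the scene stay as the last script left them, time stands still between calls to the robot, and variables do not carry over. Pictures are saved under pics/ and viewed, at most 10 in all, crops included, and the job is handed in when it is done.

```bash
mkdir -p pics; cat > h.py <<'E'
import numpy as np, cv2
from station import env, eoat, state, optics, finder
def ray(cam,rc,z):
    p=optics.camera_params(cam);T=np.array(p["T"])
    d=T[:3,:3]@np.array([(rc[1]-p["cx"])/p["fx"],(rc[0]-p["cy"])/p["fy"],1]);o=T[:3,3]
    return o+d*(z-o[2])/d[2]
def proj(cam,P):
    p=optics.camera_params(cam);T=np.linalg.inv(np.array(p["T"]))
    c=T[:3,:3]@np.array(P)+T[:3,3];return np.array([p["fy"]*c[1]/c[2]+p["cy"],p["fx"]*c[0]/c[2]+p["cx"]])
E
python3 - <<'E'
from h import *
for c in ("scene","top"):
    im=optics.grab_frame(c);cv2.imwrite(f"pics/{c}0.png",im[:,:,::-1])
    print(c,np.round(optics.camera_params(c)["T"],3).tolist())
    for n,z in (("lock_button",.11),("grip_centre",.108),("index_tip",.07),("clip_mark",.072),("vial",.03),("dish",.01),("stopper",.012),("loupe_stand",.03)):
        for r in finder.cut_out(c,n)[:2]:
            print(n,round(r["score"],2),np.round(r["centre"],1),r["region"].sum(),np.round(ray(c,r["centre"],z),3))
print(state()["time"],env.grip_point_offset,state()["orientation"])
E
```

```text
scene [[-0.878, -0.283, 0.386, 0.193], [-0.479, 0.516, -0.71, 0.695], [0.002, -0.808, -0.589, 0.628], [0.0, 0.0, 0.0, 1.0]]
lock_button 0.49 [158.9 337.8] 134 [ 0.523 -0.148  0.11 ]
grip_centre 0.82 [203.3 306.8] 736 [0.508 0.034 0.108]
index_tip 0.93 [204. 308.] 716 [ 0.528 -0.014  0.07 ]
clip_mark 0.62 [203.1 306.9] 718 [ 0.53  -0.013  0.072]
clip_mark 0.5 [237.8 303.2] 59 [0.486 0.091 0.072]
vial 0.67 [287.2 272.5] 330 [0.494 0.193 0.03 ]
dish 0.65 [222.3 371. ] 593 [ 0.414 -0.094  0.01 ]
dish 0.25 [204.4 280.1] 149 [ 0.619 -0.058  0.01 ]
stopper 0.59 [207.2 284.9] 127 [ 0.603 -0.051  0.012]
loupe_stand 0.87 [222.7 311.2] 6229 [ 0.516 -0.007  0.03 ]
top [[-0.004, -0.986, 0.166, 0.39], [-0.999, 0.01, 0.035, 0.079], [-0.037, -0.165, -0.986, 0.914], [0.0, 0.0, 0.0, 1.0]]
lock_button 0.51 [211.1 413.3] 198 [ 0.519 -0.147  0.11 ]
grip_centre 0.81 [211.  335.7] 830 [0.521 0.001 0.108]
index_tip 0.66 [212.1 337.8] 842 [ 0.525 -0.006  0.07 ]
clip_mark 0.51 [229.3 287.1] 55 [0.49  0.096 0.072]
vial 0.41 [233.4 244.1] 99 [0.487 0.189 0.03 ]
dish 0.58 [268.6 373.2] 804 [ 0.412 -0.084  0.01 ]
stopper 0.58 [180.1 357.2] 118 [ 0.604 -0.056  0.012]
stopper 0.44 [231.4 288.5] 43 [0.493 0.095 0.012]
loupe_stand 0.41 [177.5 360.2] 115 [ 0.606 -0.06   0.03 ]
0.9 0.1804 [9.93407668e-01 1.14635093e-01 4.13570383e-06 1.26323555e-05]
```

```bash
python3 - <<'E'
import cv2
a=cv2.imread("pics/top0.png")[140:310,210:450];b=cv2.imread("pics/scene0.png")[130:320,220:420]
cv2.imwrite("pics/top0c.png",cv2.resize(a,None,fx=3.3,fy=3.3,interpolation=2));cv2.imwrite("pics/scene0c.png",cv2.resize(b,None,fx=3,fy=3,interpolation=2))
E
```

```text
(no output)
```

View pics/top0c.png

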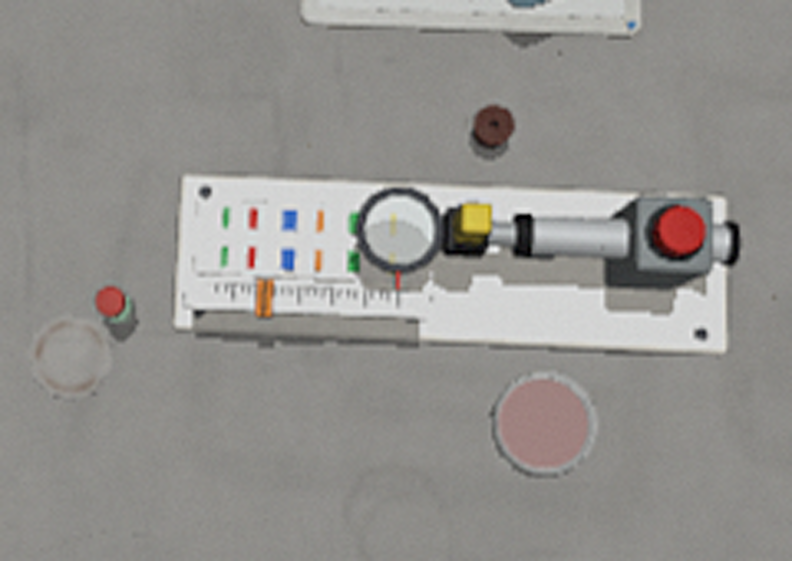

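View pics/scene0c.png

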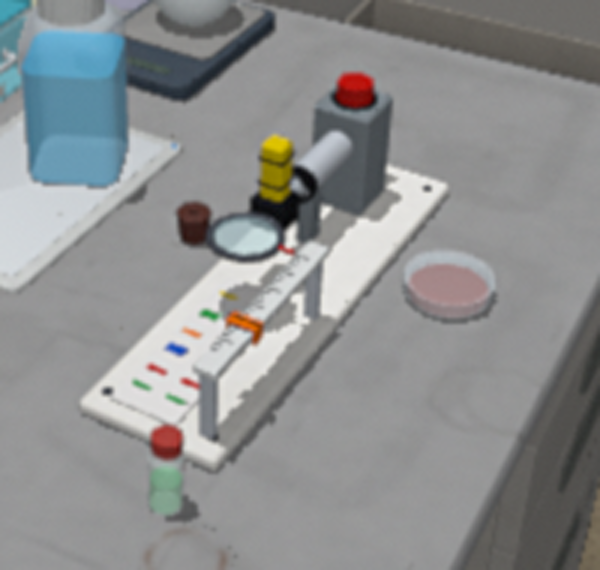

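The top picture shows the button at about (row 210, col 416), the grip top at (207, 353), the index at (226, 331) and the clip at (229, 290). The stand's +x points along world +y, and the ruler is on the robot's side. Next I'll fit the frame.

```bash
python3 - <<'E'
from h import *
im=cv2.imread("pics/top0.png");hsv=cv2.cvtColor(im,cv2.COLOR_BGR2HSV)
C=[ray("top",(140+y/3.3,210+x/3.3),.012)[:2] for x,y in((183,176),(724,196),(727,352),(175,330))]
C=np.array(C);print("corners",C.round(3).tolist())
# stand coords of corners: (192,-43),(-168,-43),(-168,63),(192,63)
S=np.array([[.192,-.043],[-.168,-.043],[-.168,.063],[.192,.063]])
s,c=S-S.mean(0),C-C.mean(0)
a=np.arctan2((s[:,0]*c[:,1]-s[:,1]*c[:,0]).sum(),(s*c).sum());R=np.array([[np.cos(a),-np.sin(a)],[np.sin(a),np.cos(a)]])
t=C.mean(0)-R@S.mean(0);print("yaw",np.degrees(a),"t",t,"res",((S@R.T+t-C)*1e3).round(1).tolist())
def blob(h0,h1,box,s=120,v=80):
    m=cv2.inRange(hsv,(h0,s,v),(h1,255,255));k=np.zeros_like(m);k[box[0]:box[1],box[2]:box[3]]=1
    r,c=np.nonzero(m*k);return r.mean(),c.mean(),len(r),r.min(),r.max(),c.min(),c.max()
for n,h,box,z in(("button",(0,6),(195,225,400,430),.112),("grip",(22,34),(195,220,340,365),.12),("clip",(7,18),(218,240,282,300),.075),("index",(0,6),(215,232,320,340),.070)):
    b=blob(*h,box);p=ray("top",b[:2],z);print(n,np.round(b,1),p.round(4),"stand",(R.T@(p[:2]-t)).round(4))
    e=ray("top",(b[4],b[1]),z);print("  low end",(R.T@(e[:2]-t)).round(4))
E
```

```text
corners [[0.577, 0.145], [0.56, -0.21], [0.458, -0.206], [0.474, 0.15]]
yaw 87.27385433509852 t [ 0.52659495 -0.04272601] res [[1.7, 2.2], [1.9, -2.6], [-2.0, -1.9], [-1.6, 2.3]]
button [209.2 416.1 165.  202.  216.  409.  423. ] [ 0.522  -0.1516  0.112 ] stand [-0.109  -0.0005]
  low end [-0.1088  0.0126]
grip [206.4 353.5  91.  202.  212.  349.  358. ] [ 0.5273 -0.0316  0.12  ] stand [ 0.0111 -0.0001]
  low end [0.011  0.0107]
clip [229.8 289.8  48.  225.  235.  288.  292. ] [0.4886 0.0911 0.075 ] stand [0.1318 0.0443]
  low end [0.1314 0.0548]
index [224.5 330.    6.  222.  227.  330.  330. ] [0.4993 0.0099 0.07  ] stand [0.0512 0.0297]
  low end [0.0511 0.0348]
```

The fit is consistent: the button is at stand x −109 mm (−110 expected), and the grip is at 11 mm, which puts the index at 51 mm. The clip is at 132 mm, so the draw is about 80 mm. I'll press the button now.

```bash
cat >> h.py <<'E'
from scipy.spatial.transform import Rotation as Ro
a=np.radians(87.27);R=np.array([[np.cos(a),-np.sin(a)],[np.sin(a),np.cos(a)]]);t=np.array([.5266,-.0427])
def W(x,y,z): return [*(R@np.array([x,y])+t),z]
ex=np.array([*R[:,0],0])
def quat():
    ty=-ex; tz=np.array([0,0,-1.]);return Ro.from_matrix(np.c_[np.cross(ty,tz),ty,tz]).as_quat()
Q=quat()
E
python3 - <<'E'
from h import *
print(Q, env.solve_ik(W(-.109,0,.36),Q), env.solve_ik(W(.0915,0,.2884),Q))
f=lambda:np.round(state()["wrist_force"],1)
eoat.move_gripper(0.0,20)
env.reach(W(-.109,0,.199+.150),Q)
env.movel(W(-.109,0,.199+.118),.1); print(f())
z=.116
while z>.1025:
    z-=.002; env.movel(W(-.109,0,.199+z),.03); F=f()[2]; print(round(z,4),F,round(state()["position"][2]-.199,4))
    if F>15: break
env.sleep(.2); print(f(),state()["time"],state()["grip_width"])
im=optics.grab_frame("scene");cv2.imwrite("pics/press.png",cv2.resize(im[130:320,220:420,::-1],None,fx=3,fy=3))
E
```

```text
[ 0.99971623 -0.02382149  0.         -0.        ] [-3.50363331e-01  3.24810857e-01  1.59578107e+00 -4.44089210e-16
  1.22100073e+00  1.26808048e+00] [ 2.27599606e-02  3.89527791e-01  1.69027846e+00 -4.44089210e-16
  1.06178640e+00  1.64120378e+00]
[-0.1  0.   0.3]
0.114 -0.4 0.1142
0.112 -0.6 0.112
0.11 0.1 0.1098
0.108 0.2 0.1078
0.106 0.2 0.1058
0.104 15.6 0.1053
[-6.1  2.3 15.3] 6.5167 -2.738604740198014e-05
```

View pics/press.png

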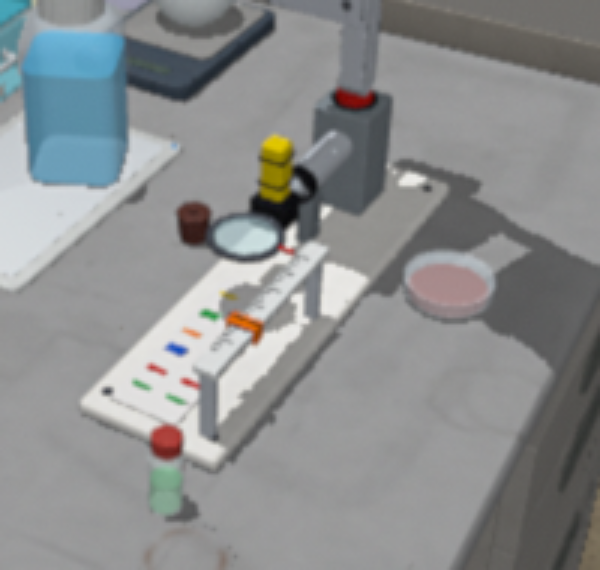

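The wrist force rose to 15 N with the fingertips at 0.105 m, which is the end stop. The picture shows the button (about 355, 97 in the crop) pushed down with the arm still in. Next is the grip.

```bash
python3 - <<'E'
from h import *
f=lambda:np.round(state()["wrist_force"],1)
g=env.grip_point_offset
env.movel(W(-.109,0,.199+.150),.15)
eoat.move_gripper(0.06,25)
env.reach(W(.011,0,g+.165),Q)
env.movel(W(.011,0,g+.110),.12); print(f())
eoat.move_gripper(0.0,25); s=state(); print(s["grip_width"],s["gripper_force"],f(),s["time"])
im=optics.grab_frame("scene");cv2.imwrite("pics/grip.png",cv2.resize(im[130:320,220:420,::-1],None,fx=3,fy=3))
E
```

```text
[-0.   0.4  0.2]
0.018189714937433498 24.99969184398651 [-0.9 -1.3  0.9] 9.9333
```

View pics/grip.png

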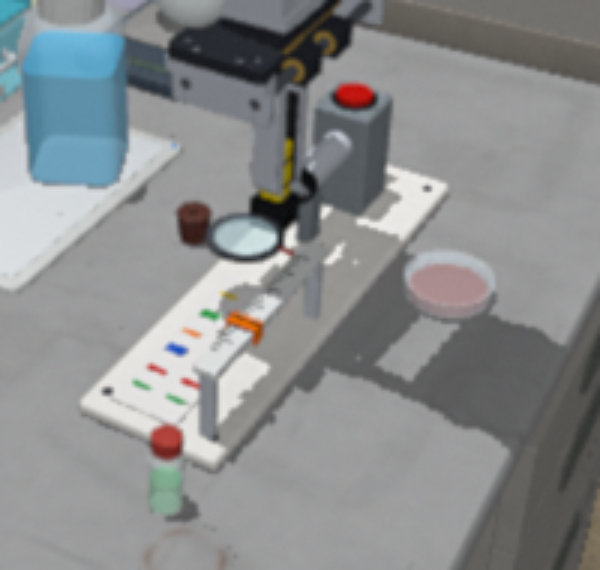

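The post is held (18.2 mm wide, 25 N) and the button is still down. Now I'll draw the arm out and look closely at the alignment.

```bash
python3 - <<'E'
from h import *
g=env.grip_point_offset
env.movel(W(.011+.0785,0,g+.110),.06); env.sleep(.2)
s=state(); print(s["grip_width"],s["gripper_force"],np.round(s["wrist_force"],1),s["time"],(R.T@(np.array(s["position"])[:2]-t)))
A=optics.grab_frame("top");B=optics.grab_frame("scene")
cv2.imwrite("pics/ta.png",A[:,:,::-1]);cv2.imwrite("pics/sa.png",B[:,:,::-1])
o=[]
for im,P in((A,"top"),(B,"scene")):
    r,c=proj(P,W(.132,.04,.07)).astype(int);o.append(cv2.resize(im[r-30:r+30,c-35:c+35,::-1],(400,343),interpolation=cv2.INTER_CUBIC));print(P,r,c)
cv2.imwrite("pics/al.png",np.hstack(o))
E
```

```text
0.01815986655627553 24.993789196014404 [ 4.1 -3.5 -0.1] 11.6417 [ 0.08997975 -0.00013766]
top 227 289
scene 237 299
```

View pics/al.png

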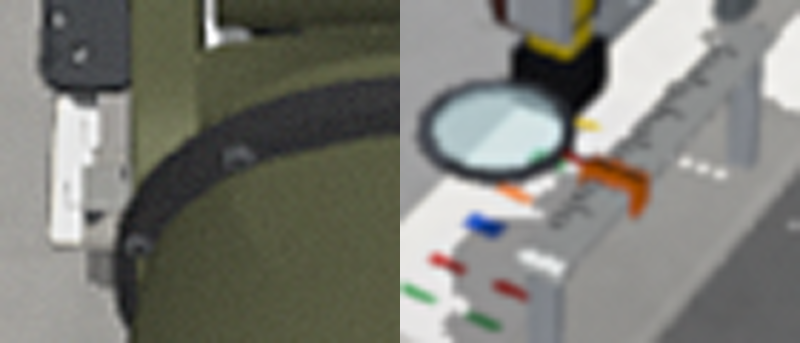

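The right half (scene) shows the red index at about (573, 157), meeting the clip's inner end at about (590, 165). The hand hides the top view. I'll measure the difference in the scene view.

```bash
python3 - <<'E'
from h import *
S=lambda rc,z:(R.T@(ray("scene",rc,z)[:2]-t)*1e3).round(1)
for n,xi in(("scene0",.0512),("sa",.130)):
    h=cv2.cvtColor(cv2.imread(f"pics/{n}.png"),cv2.COLOR_BGR2HSV)
    def pix(lo,hi,c,w,s):
        c=proj("scene",c).round().astype(int)
        return [(r,q) for r in range(c[0]-w,c[0]+w+1) for q in range(c[1]-w,c[1]+w+1) if (lo<=h[r,q,0]<=hi or (lo==0 and h[r,q,0]>174)) and h[r,q,1]>s and h[r,q,2]>60]
    i=pix(0,5,W(xi,.032,.07),6,110); o=pix(6,20,W(.132,.045,.074),9,150)
    for m,p,z in(("index",i,.07),("clip",o,.074)):
        if p:
            print(n,m,len(p),"stand mean",S(np.mean(p,0),z)); 
            if m=="index": print([S(k,z).tolist()+list(map(int,k)) for k in p])
            else:
                X=np.array([S(k,.075) for k in p]); 
                for y in(38,42,46,50):
                    k=X[abs(X[:,1]-y)<2.5]; print(y,k[:,0].min() if len(k) else 0,k[:,0].max() if len(k) else 0,len(k))
    c=proj("scene",W(.132,.036,.072)).astype(int)
    if n=="sa": cv2.imwrite("pics/z.png",cv2.resize(cv2.imread("pics/sa.png")[c[0]-16:c[0]+16,c[1]-20:c[1]+20],(800,600) if 0 else (750,600),interpolation=cv2.INTER_NEAREST)); print(c)
E
```

```text
scene0 index 6 stand mean [47.4 25.6]
[[45.2, 20.5, 211, 313], [48.2, 22.2, 212, 313], [47.1, 23.9, 212, 314], [49.1, 27.2, 213, 315], [48.0, 28.9, 213, 316], [47.0, 30.6, 213, 317]]
scene0 clip 48 stand mean [134.3  44.8]
38 130.4 139.4 9
42 129.4 139.0 9
46 130.0 138.6 10
50 129.7 138.6 9
sa index 4 stand mean [128.6  24.7]
[[126.8, 22.0, 233, 293], [129.4, 23.5, 234, 293], [128.4, 25.1, 234, 294], [130.0, 28.3, 235, 295]]
sa clip 49 stand mean [134.9  45.8]
38 130.4 139.4 9
42 129.4 139.0 9
46 130.0 139.5 11
50 129.7 138.6 9
[236 298]
```

View pics/z.png

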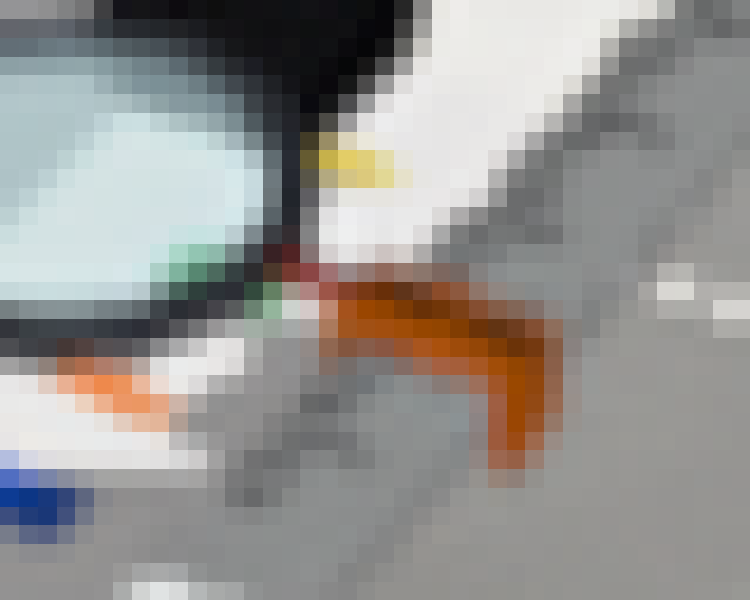

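```bash
python3 - <<'E'
from h import *
S=lambda c,rc,z:(R.T@(ray(c,rc,z)[:2]-t)*1e3).round(1)
for n in("scene0","sa"):
    im=cv2.imread(f"pics/{n}.png").astype(int);h=cv2.cvtColor(im.astype(np.uint8),cv2.COLOR_BGR2HSV)
    for q in range(297,306):  # darkest orange row per column = black line
        rs=[r for r in range(230,242) if 4<=h[r,q,0]<=20 and h[r,q,1]>150]
        w=np.array([max(0,150-im[r,q,2]) for r in rs],float)
        if w.sum(): print(n,q,round((w*rs).sum()/w.sum(),2),S("scene",((w*rs).sum()/w.sum(),q),.0755))
# redness centroid per column of index
    for q in (range(312,320) if n=="scene0" else range(291,297)):
        r0=213 if n=="scene0" else 234; rs=np.arange(r0-4,r0+4)
        w=np.clip(im[rs,q,2]-np.maximum(im[rs,q,1],im[rs,q,0])-25,0,None).astype(float)
        if n=="sa": w*=(h[rs,q,0]<6)|(h[rs,q,0]>170)
        if w.sum()>20: print(n,"idx",q,round((w*rs).sum()/w.sum(),2),S("scene",((w*rs).sum()/w.sum(),q),.070))
im=cv2.imread("pics/top0.png").astype(int)
for r in range(220,229):
    q=np.arange(325,336);w=np.clip(im[r,q,2]-np.maximum(im[r,q,1],im[r,q,0])-15,0,None)
    if w.sum()>20: print("topidx",r,w.sum(),S("top",(r,(w*q).sum()/w.sum()),.07))
for r in range(225,236):
    q=np.arange(284,297);w=np.clip(im[r,q,2]-im[r,q,0]-40,0,None)
    if w.sum()>20: print("topclip",r,S("top",(r,(w*q).sum()/w.sum()),.075))
E
```

```text
scene0 299 235.0 [131.9  38. ]
scene0 305 241.0 [141.2  56.1]
scene0 idx 313 211.97 [48.1 22.1]
scene0 idx 314 212.4 [48.3 24.5]
scene0 idx 315 212.99 [49.  27.2]
scene0 idx 316 213.31 [48.9 29.4]
scene0 idx 317 213.38 [48.1 31.3]
sa 297 235.0 [133.9  34.8]
sa 298 235.1 [133.1  36.5]
sa 299 235.32 [132.7  38.5]
sa 300 235.55 [132.3  40.4]
sa 301 235.87 [132.2  42.4]
sa 302 236.45 [132.7  44.9]
sa 303 236.75 [132.5  46.9]
sa 304 237.32 [132.9  49.3]
sa 305 237.59 [132.6  51.3]
sa idx 293 233.64 [128.5  23. ]
sa idx 294 234.29 [129.1  25.6]
sa idx 295 234.71 [129.2  27.8]
topidx 222 91 [50.9 24.7]
topidx 223 142 [50.9 26.7]
topidx 224 120 [51.  28.7]
topidx 225 120 [50.9 30.8]
topidx 226 125 [50.8 32.8]
topidx 227 69 [50.8 34.8]
topclip 225 [131.6  34.6]
topclip 226 [131.7  36.6]
topclip 227 [131.9  38.7]
topclip 228 [131.8  40.7]
topclip 229 [131.8  42.7]
topclip 230 [131.9  44.7]
topclip 231 [132.1  46.8]
topclip 232 [132.3  48.8]
topclip 233 [132.4  50.8]
topclip 234 [132.3  52.8]
topclip 235 [131.6  54.8]
```

The two views put the remaining gap at 2.0 mm and 3.5 mm, so I'll go out 2.6 mm more, hold, and check.

```bash
python3 - <<'E'
from h import *
g=env.grip_point_offset
env.movel(W(.0921,0,g+.110),.02); env.sleep(.8)
s=state(); print(s["grip_width"],s["gripper_force"],np.round(s["wrist_force"],1),s["time"])
im=optics.grab_frame("scene")[:,:,::-1]
cv2.imwrite("pics/fin.png",cv2.resize(im[130:290,230:430],(750,600),interpolation=cv2.INTER_CUBIC))
E
```

```text
0.017893347178594993 24.99359428882599 [ 4.9 -4.2  0.7] 12.825
```

View pics/fin.png

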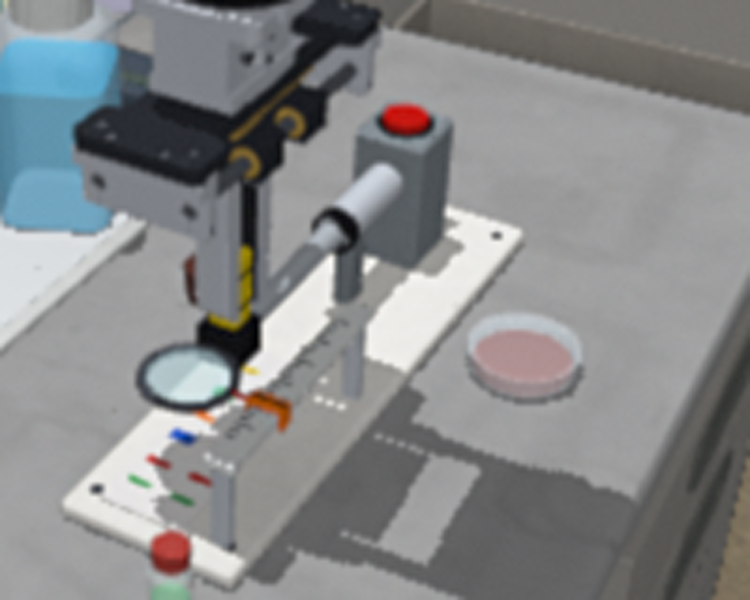

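The red index (240, 395) now runs straight into the clip's black line (265, 403). The grip is held, the button is down at (406, 120), and the bystanders in view (vial, dish, stopper) look undisturbed. I'm handing it in.

```bash
python3 -c "
from h import *
print(env.job_done())"
```

```text
the job is handed in; nothing more can be done
None
```

I pushed the lock button to its stop, drew the arm out until the index lined up with the clip, and handed the job in with the grip still held at 25 N; the verdict was not shown to me.

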